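# Put the marble tray away and turn its two catches across

## Task

Put the marble tray away: without lifting it, push its front with a fingertip until the tray is fully home against the back of its bay. Then push the two wooden turn-buttons round with a finger until each lies square across the front of the tray. Nothing is to be picked up, and everything else on the shelf stays where it is.

Things in the scene. Friction and masses are not known exactly. Their poses are not given: they have to be found in the camera images.
- bay: Fixed bay of the tray: two plywood cheeks 22 wide, 40 high (mm), centre lines at y = +92 and -92, from x = -26 to +142, and a back board 58 high, inner face at x = +130. Origin on the shelf surface (z = 0), midway between the cheeks, where the tray's front face lies when home. +x points into the bay, away from the robot; +y to the left cheek; z up.
- tray: Loose plywood tray of marbles (in pockets), 158 wide, 130 deep; slides on the shelf between the cheeks at 2 to 5 N. Front board 60 high, with a centred notch 36 wide down to 48 mm; other walls 34 high. Origin: bottom middle of the front face (to the robot); axes as the bay's. Starts 45 to 90 mm out; home when its rear meets the back board, origin then on the bay's.
- button_left (a joint): Angle of the left wooden turn-button (seen from the robot). 0 = square across the tray's front (arm along -y of the bay), 1.57 = arm straight forward (-x of the bay), more = further outward; starts open, 1.6 to 2.3. Turns level on an upright screw with light friction (1 N at the arm), stays where left. Its stop is at -0.12; with the tray home the arm meets the front board at about -0.04.
- button_right (a joint): Angle of the right wooden turn-button (seen from the robot). 0 = square across the tray's front (arm along +y of the bay), 1.57 = arm straight forward (-x of the bay), more = further outward; starts open, 1.6 to 2.3. Turns level on an upright screw with light friction (1 N at the arm), stays where left. Its stop is at -0.12; with the tray home the arm meets the front board at about -0.04.
- button_left_pivot (a point): Pivot axis of the left turn-button, at the arm's mid-thickness, 51 mm above the shelf; at x = -11.5, y = +92 mm of the bay, over the left cheek's front end. The arm's underside is 4 mm above the cheek's top; only 9 mm of it lies behind the pivot.
- button_right_pivot (a point): Pivot axis of the right turn-button, at the arm's mid-thickness, 51 mm above the shelf; at x = -11.5, y = -92 mm of the bay, over the right cheek's front end.
- button_left_tip (a point): Extreme end of the left turn-button's arm, at mid-thickness, 62 mm from its pivot. The arm is a flat hardwood bar 18 mm wide and 14 mm thick with round ends, lying 44 to 58 mm above the shelf.
- button_right_tip (a point): Extreme end of the right turn-button's arm, at mid-thickness, 62 mm from its pivot. The arm is a flat hardwood bar 18 mm wide and 14 mm thick with round ends, lying 44 to 58 mm above the shelf.
- jacks_case: Bystander: white plastic jacks case, 114 x 78 x 32 mm. Origin: centre of its underside.
- ball_center (a point): Bystander: centre of a blue silicone ball, 60 mm across, resting on the shelf; it rolls if touched.
- egg_cup: Bystander: white ceramic egg cup, 49 mm across, 64 mm high. Origin: centre of its underside.
- pill_jar: Bystander: pill-shaped glass jar with a cork, 58 mm across, 100 mm high. Origin: centre of its underside.
- yoyo: Bystander: dark wooden yo-yo lying flat, 56 mm across, 36 mm high. Origin: centre of its underside.
- domino_tin: Bystander: flat metal domino tin, 62 x 102 x 26 mm. Origin: centre of its underside.
- card_box: Bystander: cardboard playing-card box, 64 x 92 x 21 mm. Origin: centre of its underside.

How it is judged:
By the outcome, as a careful person would: the job done as asked, in the order asked, and still so for the second after the job is handed in, with the robot touching nothing.
It also fails if it takes over 59 s, if anything falls off the work surface, if the arm or the gripper's body presses on something with over 40 N, if the wrist force passes 120 N, or if a joint passes its speed limit or range.

## Robot

A 6-joint arm with a two-finger parallel gripper is mounted at the origin on the work surface. World frame = base frame: x ahead of the robot, y to its left, z up, the work surface at z = 0. Lengths are in m, angles in rad, forces in N, time in s.
With the tool pointing down it reaches from about 0.425 to 1.125 m from the base axis. Payload 14.9 kg.
Tool frame: the origin (TCP) lies on the mounting face of the last link; the fingertips stand 191 mm ahead of it and the grasp point (between the pads) lies 172 mm ahead of it; x points along the fingers, y is the direction in which the jaws open and shut, and the axes are right-handed (so a half turn about x gives the same grasp; the last joint's range is limited). The gripper opens to 91 mm and grips with 3 to 60 N. Pads are 32 mm wide; open, the fingers measure 118 mm over their backs; the gripper's body (76 mm by 178 mm) begins 60 mm behind the grasp point.
Start: joints at [-1.141, 0.379, 1.734, -0, 1.028, -0.033], TCP at [0.313, -0.626, 0.405] pointing down, gripper open.
Joint ranges: [-2.77, 2.77], [-0.74, 2.19], [0, 2.66], [-1.06, 4.2], [0.31, 2.87], [-3.08, 3.08]. Speed limits (rad/s): [1.89, 1.89, 2.39, 3.14, 3.14, 3.14].

## Interface

Orientations are given as a rotation vector (axis times angle).
In Python, from cell import * gives the robot as it stands.
- The arm moves only by the tool servo_tool, never from a script. Its argument "targets" is a list of rows, each an object of numbers: "tx", "ty", "tz": the shift along the tool's x, y, z in units of 50 mm (1.0 is 50 mm); "rx", "ry", "rz": the turn, a rotation vector about the tool's x, y, z in units of 10 degrees (1.0 is 10 degrees); "jaw": the finger opening in mm, from 0 to 91.2. A call has 1 to 12 rows; each row is the pose to reach, as a shift and turn from the pose commanded when the call began, along the tool's axes at that moment; what a row does not reach only later rows make up. A row lasts 1/8 s, in which the tool goes at most 62.5 mm and 10.7 degrees, less where a joint would pass 70% of its speed; a pose out of reach is approached as far as the arm can. A call with a gripper value outside its range is refused whole. The fingers move at their own pace and stop on an object; "newtons" is the grip in N (left out, the last holds). Time passes only in rows, so rows that repeat a pose let the fingers close. It gives the time, the measured TCP pose, the force and the opening at its end, in the units of the state.
- state(): the state, without advancing time (a new reading comes with each control period).
- get_image(name): name is "scene" or "top" or "wrist"; returns (picture, depth): 420x560x3 uint8, red, green, blue; 420x560 float32, m along the optical axis (not along the pixel's ray), 0 where there is no reading.
- calibration(name): a dict with "fovy" (degrees; the focal length in pixels is half the picture's height over the tangent of half this angle, whatever the lens; pixels are square), "cx", "cy" (the principal point, pixels), "k1" (the pictures are not rectified: a ray, as slopes to the right and down, at radius r is drawn at 1 + k1 r^2 times it, then the intrinsics apply), "R" (3x3) and "t" (3): a world point X has camera coordinates R X + t. Camera axes: x right, y down, z forward; pixel columns grow to the right and rows downward; lengths in m; the calibration is good to about 2 mm. A picture is of the moment at which its call begins: read the wrist's pose just before it. calibration takes no time and is no camera call; for the wrist camera it gives the pose at the moment of the call.
- sign_off(): hands the job in, once; it reports no verdict.
The state is a dict: "time": time; "joint_positions": joint angles; "joint_velocities": joint speeds; "effort": joint torques, N m; "eef_pos": TCP position; "tcp_rot": TCP orientation; "wrist_force": force on the tool from outside, world axes, zero at the start; "ft_torque": the same for the moment, N m; "grip_width": finger opening in m.
Only numpy, scipy, OpenCV 4.12 (cv2) and the standard library are available. Lean on these libraries where they do the work, as an engineer would, in place of code of your own. Each camera call takes 0.05 s, during which the arm holds its last target. There are 200 camera calls.

## Working session

There is one attempt and no reset: what is moved stays moved. The work goes in short steps, Python scripts to look and compute and a tool call to move; the robot and the scene stay as the last step left them, time stands still between calls to the robot, and variables do not carry over. Pictures are saved under pics/ and viewed, about 8 in all and at most 12, crops included, and the job is handed in when it is done.

Besides the shell and the picture viewer there is one more tool, called as a command line: name --argument value ..., lists and objects as JSON in quotes. servo_tool: Moves the arm, as the interface text tells. Its arguments: {"type":"object","properties":{"targets":{"type":"array"},"newtons":{"type":"number"}},"required":["targets"]}

```bash
mkdir -p pics; ls; cat > h.py <<'E'
from cell import *
import numpy as np, cv2
def K(c):
    f=210/np.tan(np.radians(c["fovy"])/2); return f
def ray(c,u,v):
    f=K(c); p=np.array([(u-c["cx"])/f,(v-c["cy"])/f]); q=p.copy()
    for _ in range(20): q=p/(1+c["k1"]*(q@q))
    return np.array([q[0],q[1],1])
def onplane(c,u,v,z):
    R=np.array(c["R"]);t=np.array(c["t"]);o=-R.T@t;d=R.T@ray(c,u,v)
    return o+d*(z-o[2])/d[2]
def proj(c,X):
    R=np.array(c["R"]);p=R@np.array(X)+c["t"];q=p[:2]/p[2];q=q*(1+c["k1"]*(q@q))
    return q*K(c)+[c["cx"],c["cy"]]
def depthpt(c,dep,u,v):
    R=np.array(c["R"]);return R.T@(ray(c,u,v)*dep[int(round(v)),int(round(u))]-c["t"])
E
python3 - <<'E'
from h import *
s=state();print({k:np.round(v,3) for k,v in s.items()})
for n in("scene","top"):
    p,d=get_image(n);cv2.imwrite(f"pics/{n}0.png",cv2.resize(p[:,:,::-1],(784,588)) );np.save(n+"0.npy",d)
    c=calibration(n);print(n,c)
E
```

```text
pics
{'time': np.float64(0.0), 'joint_positions': array([-1.141,  0.379,  1.735,  0.   ,  1.029, -0.033]), 'joint_velocities': array([0.001, 0.002, 0.001, 0.   , 0.001, 0.003]), 'effort': array([-1.0000e-03, -7.6372e+01, -4.3437e+01,  6.5000e-02,  4.2000e-02,
       -0.0000e+00]), 'eef_pos': array([ 0.312, -0.626,  0.404]), 'tcp_rot': array([ 1.964,  0.464, -1.965]), 'wrist_force': array([-0.385,  0.047,  0.11 ]), 'ft_torque': array([ 0.035, -0.033,  0.016]), 'grip_width': np.float64(0.091)}
scene {'fovy': 55.2674614350296, 'cx': 283.62756604700763, 'cy': 215.3080063968892, 'k1': -0.05541278482426932, 'R': array([[ 0.59292832,  0.80517661,  0.01125342],
       [ 0.64308656, -0.46506268, -0.60840479],
       [-0.48463976,  0.36797735, -0.79354708]]), 't': array([-0.36929747, -0.37266464,  1.21075202])}
top {'fovy': 48.73522179326963, 'cx': 282.50806161183846, 'cy': 206.19960047038404, 'k1': -0.010585052014919162, 'R': array([[ 0.01882877, -0.99980023, -0.00670608],
       [-0.99644921, -0.0182143 , -0.08220229],
       [ 0.08206372,  0.00823004, -0.9965931 ]]), 't': array([-5.51673874e-04,  6.04003699e-01,  1.05920050e+00])}
```

View pics/top0.png

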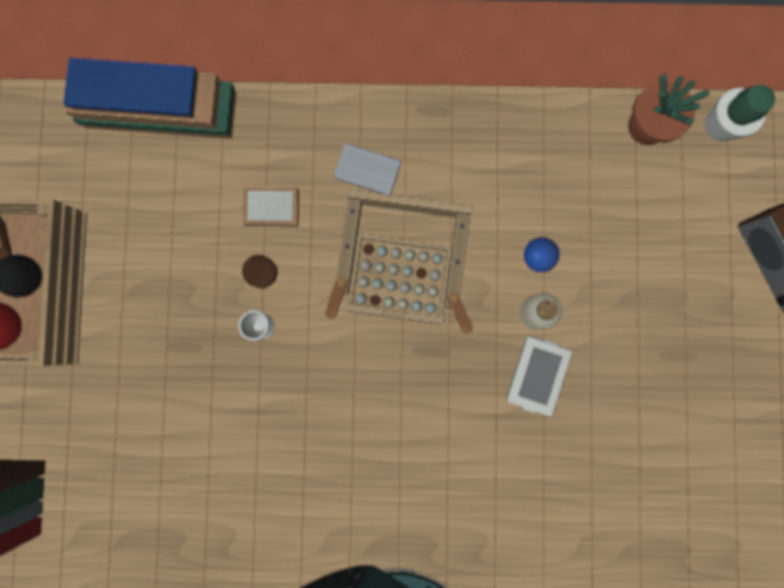

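View pics/scene0.png

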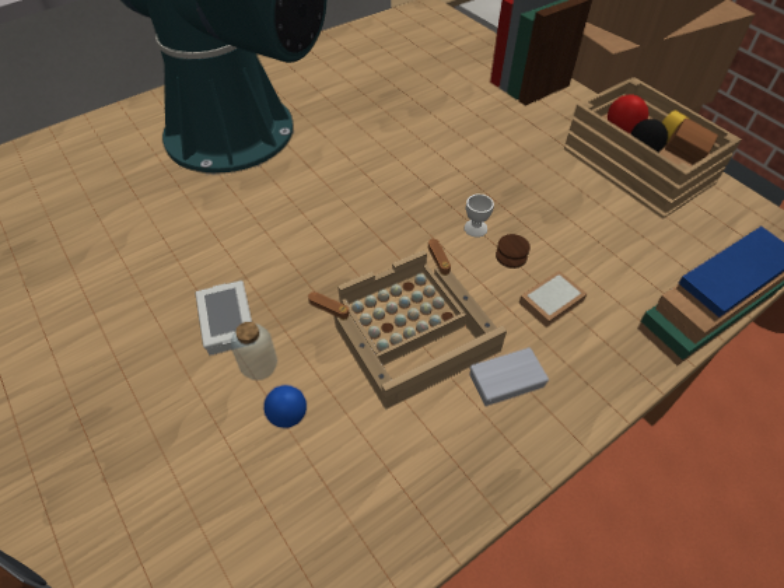

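The top picture shows the bay around (405,260) in 784-px coordinates, with the tray sticking out towards the robot. Both buttons are open, with tips near (331,316) and (467,330). Next I'll take an enlarged crop to measure from.

```bash
python3 - <<'E'
from h import *
p,d=get_image("top")
x0,y0,w,h=225,130,120,115
cv2.imwrite("pics/crop1.png",cv2.resize(p[y0:y0+h,x0:x0+w,::-1],None,fx=5,fy=5,interpolation=cv2.INTER_CUBIC))
E
```

```text
(no output)
```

View pics/crop1.png

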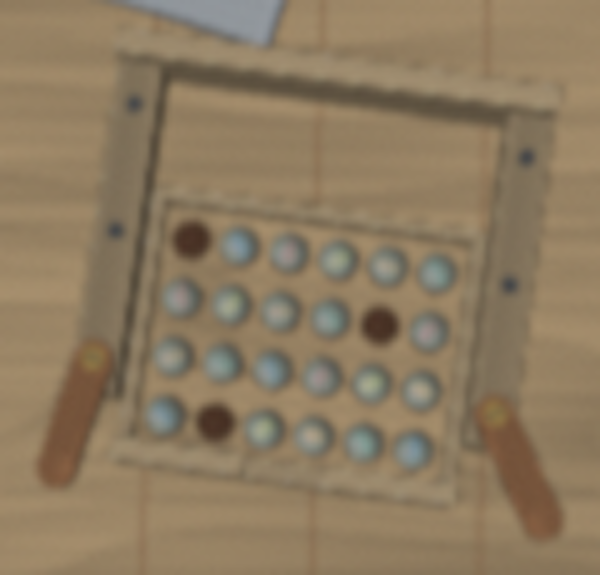

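```bash
cat >> h.py <<'E'
def bay(P,o,ax): 
    P=np.array(P)[:2]-o; c,s=np.cos(ax),np.sin(ax); return np.array([c*P[0]+s*P[1],-s*P[0]+c*P[1]])
def w(o,ax,x,y): c,s=np.cos(ax),np.sin(ax); return np.array([o[0]+c*x-s*y,o[1]+s*x+c*y])
E
python3 - <<'E'
from h import *
c=calibration("top")
f=lambda x,y,z:onplane(c,225+(x+.5)/5-.5,130+(y+.5)/5-.5,z)
L=f(93,356,.058);R=f(494,411,.058)
print(L,R,np.hypot(*(L-R)[:2]))
d=(L-R)[:2];ax=np.arctan2(-d[0],d[1]);m=(L+R)[:2]/2
o=m+0.0115*np.array([np.cos(ax),np.sin(ax)])
print("o",o,"yaw",ax)
for n,x,y,z in [("tipL",52,488,.055),("tipR",547,541,.055),("trayFL",110,460,.06),("trayFR",455,505,.06),("backL",165,70,.058),("backR",505,120,.058),("screwsL",134,104,.04),("L2",115,231,.04),("R1",527,157,.04),("R2",510,285,.04)]:
    P=f(x,y,z);b=bay(P,o,ax);print(n,P,b)
    if "tip" in n:
        q=b-bay(L if n=="tipL" else R,o,ax);print("  len",np.hypot(*q),"ang",np.arctan2(-q[0],-q[1] if n=="tipL" else q[1]))
d=np.load("top0.npy")
for u,v in[(243.5,201),(323.5,212),(300,190)]:print(depthpt(c,d,u,v))
s=state();cw=calibration("wrist");print(cw)
from scipy.spatial.transform import Rotation as Ro
T=Ro.from_rotvec(s["tcp_rot"]).as_matrix();print(T)
E
```

```text
[0.61184781 0.09983333 0.058     ] [ 0.5901581  -0.08238568  0.058     ] 0.18350534332756324
o [0.61242234 0.00736456] yaw -0.1184735556121113
tipL [0.55171337 0.11716081 0.055     ] [-0.07326096  0.10185101]
  len 0.06258109154634056 ang 1.7328689317315873
tipR [ 0.53194041 -0.10724491  0.055     ] [-0.06637132 -0.12331877]
  len 0.0633030851719649 ang 2.0928372212426236
trayFL [0.56466038 0.09075095 0.06      ] [-0.05728315  0.07715657]
trayFR [ 0.54726517 -0.06516802  0.06      ] [-0.05612733 -0.07972549]
backL [0.7441618  0.07020774 0.058     ] [0.12338814 0.07797382]
backR [ 0.72366249 -0.08588123  0.058     ] [ 0.12148171 -0.07944395]
screwsL [0.73177417 0.08545941 0.04      ] [0.10928465 0.0916544 ]
L2 [0.67191908 0.09281506 0.04      ] [0.04897972 0.09188382]
R1 [ 0.71001599 -0.09779381  0.04      ] [ 0.1093389 -0.092886 ]
R2 [ 0.64999237 -0.09055162  0.04      ] [ 0.04888002 -0.09278916]
[0.611095   0.09882775 0.06135861]
[ 0.58939456 -0.08226281  0.06239882]
[ 0.64368626 -0.02985729  0.01703587]
{'fovy': 62.7093080032632, 'cx': 286.13282710721484, 'cy': 201.9328076511747, 'k1': -0.04127685017313286, 'R': array([[ 4.46485805e-01, -8.94790540e-01, -5.61115996e-04],
       [-8.67314411e-01, -4.32929705e-01,  2.45637095e-01],
       [-2.20036673e-01, -1.09186812e-01, -9.69361698e-01]]), 't': array([-0.70090921, -0.0270476 ,  0.38955018])}
[[-3.26160410e-04  4.46420473e-01 -8.94823253e-01]
 [ 7.21161972e-04 -8.94822963e-01 -4.46420591e-01]
 [-9.99999687e-01 -7.90917225e-04 -3.00856441e-05]]
```

```bash
cat >> h.py <<'E'
from scipy.spatial.transform import Rotation as Ro
O=np.array([0.6124,0.0074]);YAW=-0.1185
def go(x,y,tip,yaw=YAW):
    s=state();T=Ro.from_rotvec(s["tcp_rot"]);P=np.r_[w(O,YAW,x,y),tip+.191]
    G=Ro.from_matrix(np.array([[0,np.cos(yaw),np.sin(yaw)],[0,np.sin(yaw),-np.cos(yaw)],[-1,0,0]]))
    print((x,y,tip),"t",np.round(T.inv().apply(P-s["eef_pos"])/.05,3),"r",np.round(np.degrees((T.inv()*G).as_rotvec())/10,3))
def where():
    s=state();T=Ro.from_rotvec(s["tcp_rot"]).as_matrix();tip=s["eef_pos"]+.191*T[:,0]
    print("t",round(float(s["time"]),2),"bay",np.round(bay(tip,O,YAW)*1e3,1),"tipz",round(tip[2]*1e3,1),"yaw",round(np.arctan2(T[1,1],T[0,1]),4),"F",np.round(s["wrist_force"],1),"grip",round(float(s["grip_width"]),4))
E
python3 - <<'E'
from h import *
where();go(-.105,0,.12);go(-.105,0,.022)
c=calibration("top")
for n,u,v,z in[("egg",254,325,.064),("jar",547,310,.1),("case",540,376,.032),("yoyo",260,271,.036)]:
    P=onplane(c,u/1.4,v/1.4,z);print(n,P,bay(P,O,YAW))
E
```

```text
t 0.15 bay [-223.  -664.5] tipz 213.3 yaw -1.108 F [ 0.5  0.5 -0.6] grip 0.0912
(-0.105, 0, 0.12) t [ 1.873 -9.814 -9.271] r [-5.67e+00 -2.00e-03  4.00e-03]
(-0.105, 0, 0.022) t [ 3.833 -9.812 -9.271] r [-5.67e+00 -2.00e-03  4.00e-03]
egg [0.53803748 0.23638362 0.064     ] [-0.10091212  0.21858643]
jar [ 0.56889379 -0.22509929  0.1       ] [-0.01571437 -0.23601222]
case [ 0.4640192  -0.22898146  0.032     ] [-0.11939453 -0.25226574]
yoyo [0.62832032 0.23599922 0.036     ] [-0.01121698  0.22887822]
```

servo_tool --targets '[{"tx":0,"ty":-9.81,"tz":-9.27,"rx":-5.67,"jaw":0},{"tx":0,"ty":-9.81,"tz":-9.27,"rx":-5.67,"jaw":0},{"tx":0,"ty":-9.81,"tz":-9.27,"rx":-5.67,"jaw":0},{"tx":0,"ty":-9.81,"tz":-9.27,"rx":-5.67,"jaw":0},{"tx":0,"ty":-9.81,"tz":-9.27,"rx":-5.67,"jaw":0},{"tx":0,"ty":-9.81,"tz":-9.27,"rx":-5.67,"jaw":0},{"tx":0,"ty":-9.81,"tz":-9.27,"rx":-5.67,"jaw":0},{"tx":0,"ty":-9.81,"tz":-9.27,"rx":-5.67,"jaw":0},{"tx":0,"ty":-9.81,"tz":-9.27,"rx":-5.67,"jaw":0},{"tx":0,"ty":-9.81,"tz":-9.27,"rx":-5.67,"jaw":0},{"tx":0,"ty":-9.81,"tz":-9.27,"rx":-5.67,"jaw":0},{"tx":0,"ty":-9.81,"tz":-9.27,"rx":-5.67,"jaw":0}]'

```text
schema error: expected keys tx, ty, tz, rx, ry, rz, jaw
```

```bash
python3 - <<'E'
from h import *
where();go(-.105,0,.022)
p,d=get_image("wrist");cv2.imwrite("pics/w1.png",cv2.resize(p[:,:,::-1],None,fx=1.4,fy=1.4));np.save("w1.npy",d)
E
```

```text
t 0.15 bay [-223.  -664.5] tipz 213.3 yaw -1.108 F [ 0.5  0.5 -0.6] grip 0.0912
(-0.105, 0, 0.022) t [ 3.833 -9.812 -9.271] r [-5.67e+00 -2.00e-03  4.00e-03]
```

View pics/w1.png

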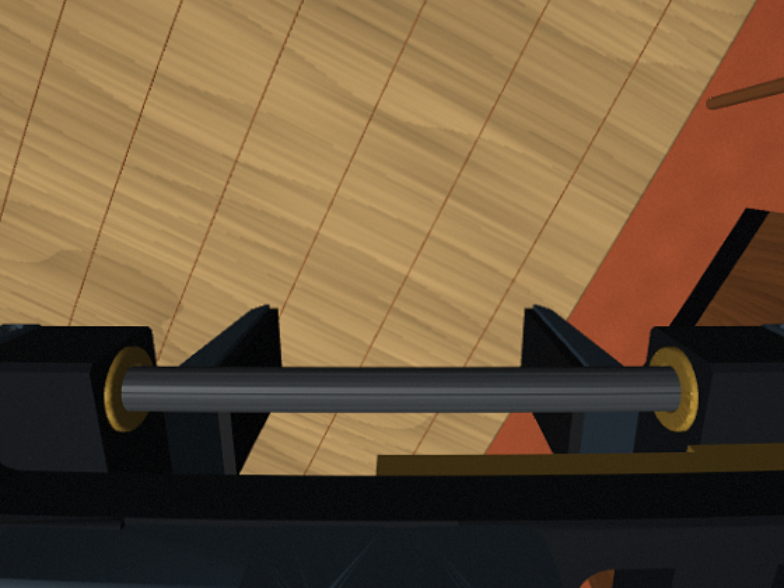

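The move was refused because every row needs all seven keys. The picture shows only bare shelf and the open fingers, at (270,310) and (530,310). I'll send the move again.

servo_tool --targets '[{"tx":0,"ty":-9.81,"tz":-9.27,"rx":-5.67,"ry":0,"rz":0,"jaw":0},{"tx":0,"ty":-9.81,"tz":-9.27,"rx":-5.67,"ry":0,"rz":0,"jaw":0},{"tx":0,"ty":-9.81,"tz":-9.27,"rx":-5.67,"ry":0,"rz":0,"jaw":0},{"tx":0,"ty":-9.81,"tz":-9.27,"rx":-5.67,"ry":0,"rz":0,"jaw":0},{"tx":0,"ty":-9.81,"tz":-9.27,"rx":-5.67,"ry":0,"rz":0,"jaw":0},{"tx":0,"ty":-9.81,"tz":-9.27,"rx":-5.67,"ry":0,"rz":0,"jaw":0},{"tx":0,"ty":-9.81,"tz":-9.27,"rx":-5.67,"ry":0,"rz":0,"jaw":0},{"tx":0,"ty":-9.81,"tz":-9.27,"rx":-5.67,"ry":0,"rz":0,"jaw":0},{"tx":0,"ty":-9.81,"tz":-9.27,"rx":-5.67,"ry":0,"rz":0,"jaw":0},{"tx":0,"ty":-9.81,"tz":-9.27,"rx":-5.67,"ry":0,"rz":0,"jaw":0},{"tx":0,"ty":-9.81,"tz":-9.27,"rx":-5.67,"ry":0,"rz":0,"jaw":0},{"tx":0,"ty":-9.81,"tz":-9.27,"rx":-5.67,"ry":0,"rz":0,"jaw":0}]'

```text
time: 1.7
eef_pos: [0.5087, 0.0219, 0.4047]
tcp_rot: [1.293, 1.153, -1.293]
wrist_force: [-0.3, 0.1, 0.5]
grip_width: 0.0003
```

```bash
python3 - <<'E'
from h import *
where();go(-.105,0,.022)
p,d=get_image("wrist");cv2.imwrite("pics/w2.png",cv2.resize(p[:,:,::-1],None,fx=1.4,fy=1.4));np.save("w2.npy",d)
E
```

```text
t 1.7 bay [-104.6    2.2] tipz 213.7 yaw -0.1147 F [-0.3  0.1  0.5] grip 0.0003
(-0.105, 0, 0.022) t [ 3.835 -0.008  0.045] r [ 0.022 -0.001 -0.001]
```

servo_tool --targets '[{"tx":1.2,"ty":0,"tz":0.04,"rx":0,"ry":0,"rz":0,"jaw":0},{"tx":2.4,"ty":0,"tz":0.04,"rx":0,"ry":0,"rz":0,"jaw":0},{"tx":3.4,"ty":0,"tz":0.04,"rx":0,"ry":0,"rz":0,"jaw":0},{"tx":3.83,"ty":0,"tz":0.04,"rx":0,"ry":0,"rz":0,"jaw":0},{"tx":3.83,"ty":0.2,"tz":0.04,"rx":0,"ry":0,"rz":0,"jaw":0},{"tx":3.83,"ty":0.4,"tz":0.04,"rx":0,"ry":0,"rz":0,"jaw":0},{"tx":3.83,"ty":0.55,"tz":0.04,"rx":0,"ry":0,"rz":0,"jaw":0},{"tx":3.83,"ty":0.65,"tz":0.04,"rx":0,"ry":0,"rz":0,"jaw":0},{"tx":3.83,"ty":0.72,"tz":0.04,"rx":0,"ry":0,"rz":0,"jaw":0},{"tx":3.83,"ty":0.78,"tz":0.04,"rx":0,"ry":0,"rz":0,"jaw":0}]'

```text
time: 3.0
eef_pos: [0.5467, 0.0129, 0.2133]
tcp_rot: [1.296, 1.151, -1.296]
wrist_force: [-3.1, -0.6, 1.7]
grip_width: 0.0005
```

```bash
python3 - <<'E'
from h import *
where();go(-.0134,0,.022)
E
```

```text
t 3.0 bay [-66.   -2.3] tipz 22.3 yaw -0.1184 F [-3.1 -0.6  1.7] grip 0.0005
(-0.0134, 0, 0.022) t [ 0.006  1.049 -0.046] r [0.001 0.    0.003]
```

servo_tool --targets '[{"tx":0,"ty":0.1,"tz":0,"rx":0,"ry":0,"rz":0,"jaw":0},{"tx":0,"ty":0.2,"tz":0,"rx":0,"ry":0,"rz":0,"jaw":0},{"tx":0,"ty":0.3,"tz":0,"rx":0,"ry":0,"rz":0,"jaw":0},{"tx":0,"ty":0.4,"tz":0,"rx":0,"ry":0,"rz":0,"jaw":0},{"tx":0,"ty":0.5,"tz":0,"rx":0,"ry":0,"rz":0,"jaw":0},{"tx":0,"ty":0.6,"tz":0,"rx":0,"ry":0,"rz":0,"jaw":0},{"tx":0,"ty":0.7,"tz":0,"rx":0,"ry":0,"rz":0,"jaw":0},{"tx":0,"ty":0.8,"tz":0,"rx":0,"ry":0,"rz":0,"jaw":0},{"tx":0,"ty":0.87,"tz":0,"rx":0,"ry":0,"rz":0,"jaw":0},{"tx":0,"ty":0.92,"tz":0,"rx":0,"ry":0,"rz":0,"jaw":0},{"tx":0,"ty":0.92,"tz":0,"rx":0,"ry":0,"rz":0,"jaw":0}]'

```text
time: 4.38
eef_pos: [0.5927, 0.0074, 0.2133]
tcp_rot: [1.296, 1.151, -1.295]
wrist_force: [-0.2, -0.3, 0.2]
grip_width: 0.0003
```

```bash
python3 - <<'E'
from h import *
where()
E
```

```text
t 4.38 bay [-19.5  -2.3] tipz 22.3 yaw -0.1184 F [-0.2 -0.3  0.2] grip 0.0003
```

servo_tool --targets '[{"tx":0,"ty":0.02,"tz":0,"rx":0,"ry":0,"rz":0,"jaw":0},{"tx":0,"ty":0.04,"tz":0,"rx":0,"ry":0,"rz":0,"jaw":0},{"tx":0,"ty":0.06,"tz":0,"rx":0,"ry":0,"rz":0,"jaw":0},{"tx":0,"ty":0.08,"tz":0,"rx":0,"ry":0,"rz":0,"jaw":0}]'

```text
time: 4.88
eef_pos: [0.5964, 0.007, 0.2132]
tcp_rot: [1.296, 1.151, -1.296]
wrist_force: [-3.2, -0.7, 1.3]
grip_width: 0.0008
```

servo_tool --targets '[{"tx":0,"ty":0.02,"tz":0,"rx":0,"ry":0,"rz":0,"jaw":0},{"tx":0,"ty":0.03,"tz":0,"rx":0,"ry":0,"rz":0,"jaw":0}]'

```text
time: 5.12
eef_pos: [0.598, 0.0068, 0.2132]
tcp_rot: [1.296, 1.151, -1.296]
wrist_force: [-3.8, -0.8, 1.0]
grip_width: 0.0005
```

```bash
python3 - <<'E'
from h import *
where()
E
```

```text
t 5.12 bay [-14.2  -2.3] tipz 22.2 yaw -0.1184 F [-3.8 -0.8  1. ] grip 0.0005
```

servo_tool --targets '[{"tx":0,"ty":0.015,"tz":0,"rx":0,"ry":0,"rz":0,"jaw":0},{"tx":0,"ty":0.03,"tz":0,"rx":0,"ry":0,"rz":0,"jaw":0}]'

```text
time: 5.38
eef_pos: [0.5994, 0.0066, 0.2132]
tcp_rot: [1.296, 1.151, -1.296]
wrist_force: [-3.2, -0.1, 0.8]
grip_width: 0.0003
```

servo_tool --targets '[{"tx":0,"ty":0.015,"tz":0,"rx":0,"ry":0,"rz":0,"jaw":0},{"tx":0,"ty":0.03,"tz":0,"rx":0,"ry":0,"rz":0,"jaw":0}]'

```text
time: 5.62
eef_pos: [0.6005, 0.0065, 0.2131]
tcp_rot: [1.295, 1.152, -1.297]
wrist_force: [-10.2, 1.3, 5.8]
grip_width: -0.0
```

servo_tool --targets '[{"tx":0,"ty":0.01,"tz":0,"rx":0,"ry":0,"rz":0,"jaw":0},{"tx":0,"ty":0.02,"tz":0,"rx":0,"ry":0,"rz":0,"jaw":0}]'

```text
time: 5.88
eef_pos: [0.601, 0.0065, 0.213]
tcp_rot: [1.294, 1.153, -1.298]
wrist_force: [-14.3, 2.9, 10.1]
grip_width: 0.0006
```

```bash
python3 - <<'E'
from h import *
where()
E
```

```text
t 5.88 bay [-11.9  -2.3] tipz 22.0 yaw -0.1185 F [-14.3   2.9  10.1] grip 0.0006
```

servo_tool --targets '[{"tx":0,"ty":-0.5,"tz":0,"rx":0,"ry":0,"rz":0,"jaw":0},{"tx":0,"ty":-1,"tz":0,"rx":0,"ry":0,"rz":0,"jaw":0},{"tx":-1,"ty":-1,"tz":0,"rx":0,"ry":0,"rz":0,"jaw":0},{"tx":-1.2,"ty":-1,"tz":0,"rx":0,"ry":0,"rz":0,"jaw":0},{"tx":-1.2,"ty":-1,"tz":0,"rx":0,"ry":0,"rz":0,"jaw":0}]'

```text
time: 6.5
eef_pos: [0.5528, 0.0122, 0.2739]
tcp_rot: [1.297, 1.149, -1.294]
wrist_force: [-0.9, -0.1, 0.1]
grip_width: 0.0001
```

```bash
sed -i 's/^O=.*;/O=np.array([0.6135,0.0073]);/' h.py; cat >> h.py <<'E'
def arc(sg,angs,r=.050,tip=.040):
    for a in angs:
        d=np.array([-np.sin(a),-np.cos(a)]);n=np.array([-np.cos(a),np.sin(a)])
        p=np.array([-.0115,.092])+r*d+.009*n+[-.0134,.016]
        print(round(a,2),end=" ");go(p[0],sg*p[1],tip)
E
python3 - <<'E'
from h import *
where();go(-.065,.15,.08);go(-.065,.15,.04);arc(1,[1.5,1.3,1.1,.9,.7,.5,.3,.2,.1,0])
p,d=get_image("top");x0,y0,w_,h_=215,130,140,115
cv2.imwrite("pics/crop2.png",cv2.resize(p[y0:y0+h_,x0:x0+w_,::-1],None,fx=5,fy=5,interpolation=cv2.INTER_CUBIC))
E
```

```text
t 6.5 bay [-60.4  -2.3] tipz 82.9 yaw -0.1184 F [-0.9 -0.1  0.1] grip 0.0001
(-0.065, 0.15, 0.08) t [ 0.059 -0.082 -3.046] r [ 0.001 -0.002 -0.015]
(-0.065, 0.15, 0.04) t [ 0.859 -0.084 -3.046] r [ 0.001 -0.002 -0.015]
1.5 (np.float64(-0.07541138414521205), np.float64(0.11344059479605134), 0.04) t [ 0.858 -0.293 -2.315] r [ 0.001 -0.002 -0.015]
1.3 (np.float64(-0.07548539872848094), np.float64(0.10329708223752536), 0.04) t [ 0.858 -0.294 -2.112] r [ 0.001 -0.002 -0.015]
1.1 (np.float64(-0.07354273309590197), np.float64(0.09334106016927404), 0.04) t [ 0.858 -0.255 -1.913] r [ 0.001 -0.002 -0.015]
0.9 (np.float64(-0.06966083519581015), np.float64(0.08396944377311413), 0.04) t [ 0.859 -0.178 -1.726] r [ 0.001 -0.002 -0.015]
0.7 (np.float64(-0.06399446404744495), np.float64(0.07555584982091479), 0.04) t [ 0.859 -0.064 -1.557] r [ 0.001 -0.002 -0.015]
0.5 (np.float64(-0.05676951998722351), np.float64(0.06843570175291919), 0.04) t [ 0.859  0.08  -1.415] r [ 0.001 -0.002 -0.015]
0.3 (np.float64(-0.048274038735197436), np.float64(0.06289285740367176), 0.04) t [ 0.86   0.25  -1.304] r [ 0.001 -0.002 -0.015]
0.2 (np.float64(-0.04365406574032424), np.float64(0.06078469508509347), 0.04) t [ 0.86   0.342 -1.262] r [ 0.001 -0.002 -0.015]
0.1 (np.float64(-0.03884670831984364), np.float64(0.059148292485920156), 0.04) t [ 0.86   0.439 -1.229] r [ 0.001 -0.002 -0.015]
0 (np.float64(-0.0339), np.float64(0.057999999999999996), 0.04) t [ 0.86   0.538 -1.206] r [ 0.001 -0.002 -0.015]
```

View pics/crop2.png

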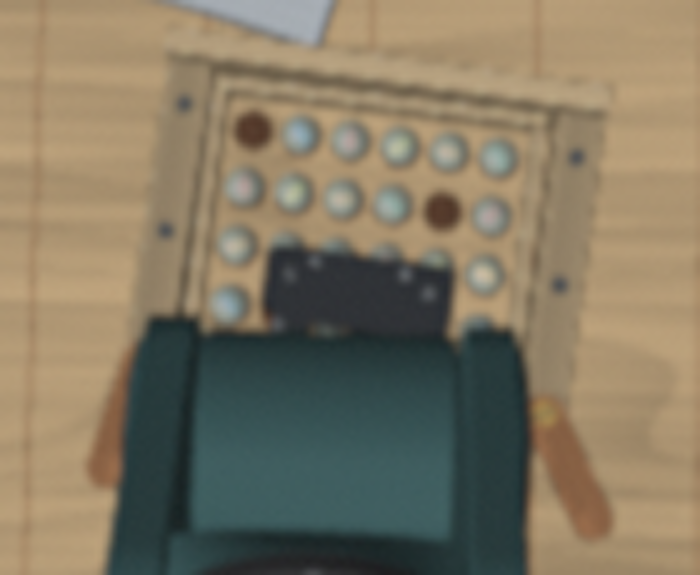

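The tray's rear wall now lies parallel against the back board, from (225,80) to (545,115). The right button is still open, with its tip at (597,535), and the left tip is still visible at (100,480). Now for the left button.

servo_tool --targets '[{"tx":0,"ty":-0.1,"tz":-1.1,"rx":0,"ry":0,"rz":0,"jaw":0},{"tx":0,"ty":-0.15,"tz":-2.2,"rx":0,"ry":0,"rz":0,"jaw":0},{"tx":0,"ty":-0.2,"tz":-3.05,"rx":0,"ry":0,"rz":0,"jaw":0},{"tx":0,"ty":-0.2,"tz":-3.05,"rx":0,"ry":0,"rz":0,"jaw":0},{"tx":0.5,"ty":-0.2,"tz":-3.05,"rx":0,"ry":0,"rz":0,"jaw":0},{"tx":0.86,"ty":-0.2,"tz":-3.05,"rx":0,"ry":0,"rz":0,"jaw":0},{"tx":0.86,"ty":-0.2,"tz":-2.9,"rx":0,"ry":0,"rz":0,"jaw":0},{"tx":0.86,"ty":-0.2,"tz":-2.75,"rx":0,"ry":0,"rz":0,"jaw":0}]'

```text
time: 7.55
eef_pos: [0.5586, 0.1491, 0.2304]
tcp_rot: [1.296, 1.151, -1.296]
wrist_force: [0.3, -1.1, 0.1]
grip_width: 0.0006
```

```bash
python3 - <<'E'
from h import *
where();arc(1,[1.5,1.3,1.1,.9,.7,.5,.3,.2,.1,0])
E
```

```text
t 7.55 bay [-71.3 134.3] tipz 39.4 yaw -0.1187 F [ 0.3 -1.1  0.1] grip 0.0006
1.5 (np.float64(-0.07541138414521205), np.float64(0.11344059479605134), 0.04) t [-0.012 -0.083  0.417] r [-0.001  0.     0.001]
1.3 (np.float64(-0.07548539872848094), np.float64(0.10329708223752536), 0.04) t [-0.012 -0.084  0.62 ] r [-0.001  0.     0.001]
1.1 (np.float64(-0.07354273309590197), np.float64(0.09334106016927404), 0.04) t [-0.012 -0.045  0.819] r [-0.001  0.     0.001]
0.9 (np.float64(-0.06966083519581015), np.float64(0.08396944377311413), 0.04) t [-0.012  0.032  1.006] r [-0.001  0.     0.001]
0.7 (np.float64(-0.06399446404744495), np.float64(0.07555584982091479), 0.04) t [-0.012  0.146  1.175] r [-0.001  0.     0.001]
0.5 (np.float64(-0.05676951998722351), np.float64(0.06843570175291919), 0.04) t [-0.012  0.29   1.317] r [-0.001  0.     0.001]
0.3 (np.float64(-0.048274038735197436), np.float64(0.06289285740367176), 0.04) t [-0.012  0.46   1.428] r [-0.001  0.     0.001]
0.2 (np.float64(-0.04365406574032424), np.float64(0.06078469508509347), 0.04) t [-0.012  0.552  1.47 ] r [-0.001  0.     0.001]
0.1 (np.float64(-0.03884670831984364), np.float64(0.059148292485920156), 0.04) t [-0.012  0.649  1.503] r [-0.001  0.     0.001]
0 (np.float64(-0.0339), np.float64(0.057999999999999996), 0.04) t [-0.012  0.748  1.526] r [-0.001  0.     0.001]
```

servo_tool --targets '[{"tx":0,"ty":-0.05,"tz":0.15,"rx":0,"ry":0,"rz":0,"jaw":0},{"tx":0,"ty":-0.08,"tz":0.3,"rx":0,"ry":0,"rz":0,"jaw":0},{"tx":0,"ty":-0.08,"tz":0.45,"rx":0,"ry":0,"rz":0,"jaw":0},{"tx":0,"ty":-0.08,"tz":0.62,"rx":0,"ry":0,"rz":0,"jaw":0},{"tx":0,"ty":-0.045,"tz":0.82,"rx":0,"ry":0,"rz":0,"jaw":0},{"tx":0,"ty":0.03,"tz":1.0,"rx":0,"ry":0,"rz":0,"jaw":0},{"tx":0,"ty":0.145,"tz":1.175,"rx":0,"ry":0,"rz":0,"jaw":0},{"tx":0,"ty":0.29,"tz":1.32,"rx":0,"ry":0,"rz":0,"jaw":0},{"tx":0,"ty":0.38,"tz":1.375,"rx":0,"ry":0,"rz":0,"jaw":0},{"tx":0,"ty":0.46,"tz":1.43,"rx":0,"ry":0,"rz":0,"jaw":0},{"tx":0,"ty":0.55,"tz":1.47,"rx":0,"ry":0,"rz":0,"jaw":0},{"tx":0,"ty":0.6,"tz":1.49,"rx":0,"ry":0,"rz":0,"jaw":0}]'

```text
time: 9.05
eef_pos: [0.5798, 0.0724, 0.2302]
tcp_rot: [1.296, 1.151, -1.296]
wrist_force: [-1.5, -0.3, -0.4]
grip_width: 0.0003
```

```bash
python3 - <<'E'
from h import *
where();go(-.0339,.055,.04)
p,d=get_image("wrist");cv2.imwrite("pics/w3.png",cv2.resize(p[:,:,::-1],None,fx=1.4,fy=1.4));np.save("w3.npy",d)
E
```

```text
t 9.05 bay [-41.2  60.6] tipz 39.2 yaw -0.1183 F [-1.5 -0.3 -0.4] grip 0.0003
(-0.0339, 0.055, 0.04) t [-0.015  0.146  0.113] r [ 0.001 -0.    -0.   ]
```

View pics/w3.png

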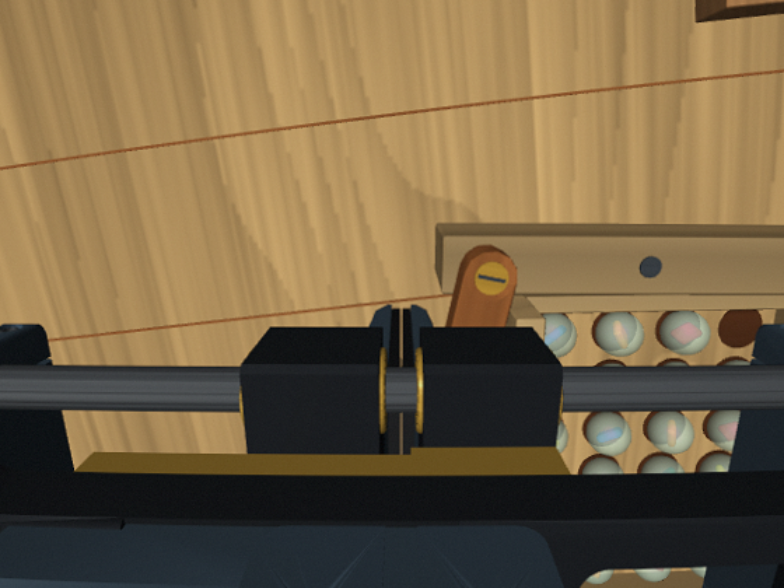

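The wrist picture shows the left arm, with its screw at (491,278), nearly across the tray and the closed fingers behind it. I'll finish it in small steps.

servo_tool --targets '[{"tx":0,"ty":0.03,"tz":0.03,"rx":0,"ry":0,"rz":0,"jaw":0},{"tx":0,"ty":0.06,"tz":0.05,"rx":0,"ry":0,"rz":0,"jaw":0},{"tx":0,"ty":0.09,"tz":0.05,"rx":0,"ry":0,"rz":0,"jaw":0},{"tx":0,"ty":0.12,"tz":0.05,"rx":0,"ry":0,"rz":0,"jaw":0},{"tx":0,"ty":0.14,"tz":0.05,"rx":0,"ry":0,"rz":0,"jaw":0},{"tx":0,"ty":0.14,"tz":0.05,"rx":0,"ry":0,"rz":0,"jaw":0}]'

```text
time: 9.85
eef_pos: [0.5863, 0.0691, 0.2302]
tcp_rot: [1.296, 1.151, -1.296]
wrist_force: [-0.5, 0.5, 0.3]
grip_width: 0.0003
```

```bash
python3 - <<'E'
from h import *
where();go(-.08,-.17,.085);go(-.064,-.17,.04)
E
```

```text
t 9.85 bay [-34.3  58.2] tipz 39.2 yaw -0.1184 F [-0.5  0.5  0.3] grip 0.0003
(-0.08, -0.17, 0.085) t [-0.916 -0.913  4.563] r [ 0.    -0.    -0.001]
(-0.064, -0.17, 0.04) t [-0.016 -0.593  4.563] r [ 0.    -0.    -0.001]
```

servo_tool --targets '[{"tx":0,"ty":-0.5,"tz":0,"rx":0,"ry":0,"rz":0,"jaw":0},{"tx":-0.4,"ty":-0.91,"tz":0,"rx":0,"ry":0,"rz":0,"jaw":0},{"tx":-0.92,"ty":-0.91,"tz":0.8,"rx":0,"ry":0,"rz":0,"jaw":0},{"tx":-0.92,"ty":-0.91,"tz":1.9,"rx":0,"ry":0,"rz":0,"jaw":0},{"tx":-0.92,"ty":-0.91,"tz":3,"rx":0,"ry":0,"rz":0,"jaw":0},{"tx":-0.92,"ty":-0.8,"tz":4,"rx":0,"ry":0,"rz":0,"jaw":0},{"tx":-0.92,"ty":-0.6,"tz":4.56,"rx":0,"ry":0,"rz":0,"jaw":0},{"tx":-0.92,"ty":-0.6,"tz":4.56,"rx":0,"ry":0,"rz":0,"jaw":0}]'

```text
time: 10.85
eef_pos: [0.5298, -0.1554, 0.2765]
tcp_rot: [1.298, 1.149, -1.297]
wrist_force: [-0.7, 0.6, -0.2]
grip_width: 0.0006
```

```bash
python3 - <<'E'
from h import *
where();arc(-1,[1.7,1.5,1.3,1.1,.9,.7,.5,.3,.2,.1,0])
p,d=get_image("top");x0,y0,w_,h_=225,130,120,115
cv2.imwrite("pics/crop3.png",cv2.resize(p[y0:y0+h_,x0:x0+w_,::-1],None,fx=5,fy=5,interpolation=cv2.INTER_CUBIC))
E
```

```text
t 10.85 bay [ -63.7 -171.5] tipz 85.5 yaw -0.1208 F [-0.7  0.6 -0.2] grip 0.0006
1.7 (np.float64(-0.0733236400739637), np.float64(-0.12336720800884846), 0.04) t [ 0.909 -0.192 -0.961] r [-0.013  0.002 -0.006]
1.5 (np.float64(-0.07541138414521205), np.float64(-0.11344059479605134), 0.04) t [ 0.909 -0.234 -1.16 ] r [-0.013  0.002 -0.006]
1.3 (np.float64(-0.07548539872848094), np.float64(-0.10329708223752536), 0.04) t [ 0.909 -0.236 -1.362] r [-0.013  0.002 -0.006]
1.1 (np.float64(-0.07354273309590197), np.float64(-0.09334106016927404), 0.04) t [ 0.909 -0.198 -1.562] r [-0.013  0.002 -0.006]
0.9 (np.float64(-0.06966083519581015), np.float64(-0.08396944377311413), 0.04) t [ 0.909 -0.12  -1.749] r [-0.013  0.002 -0.006]
0.7 (np.float64(-0.06399446404744495), np.float64(-0.07555584982091479), 0.04) t [ 0.909 -0.007 -1.918] r [-0.013  0.002 -0.006]
0.5 (np.float64(-0.05676951998722351), np.float64(-0.06843570175291919), 0.04) t [ 0.909  0.137 -2.061] r [-0.013  0.002 -0.006]
0.3 (np.float64(-0.048274038735197436), np.float64(-0.06289285740367176), 0.04) t [ 0.909  0.306 -2.172] r [-0.013  0.002 -0.006]
0.2 (np.float64(-0.04365406574032424), np.float64(-0.06078469508509347), 0.04) t [ 0.909  0.399 -2.214] r [-0.013  0.002 -0.006]
0.1 (np.float64(-0.03884670831984364), np.float64(-0.059148292485920156), 0.04) t [ 0.909  0.495 -2.247] r [-0.013  0.002 -0.006]
0 (np.float64(-0.0339), np.float64(-0.057999999999999996), 0.04) t [ 0.909  0.594 -2.27 ] r [-0.013  0.002 -0.006]
```

View pics/crop3.png

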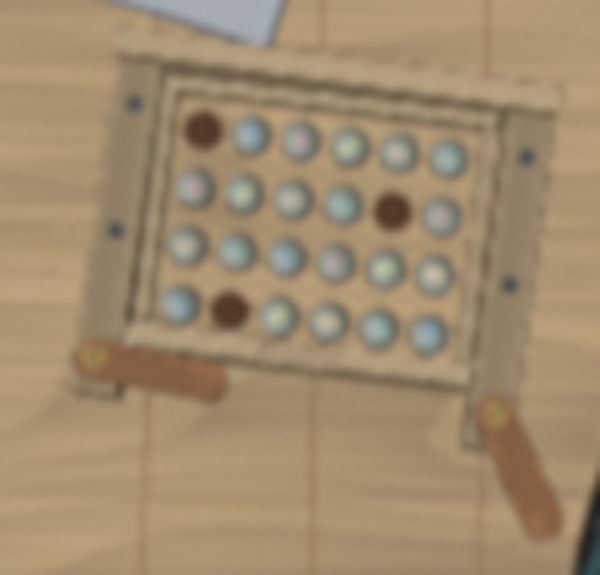

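The left arm lies across the tray from (93,356) to (227,384), perhaps 0.08 short of square. The right button is still open. I'll do the right one now and correct both afterwards.

servo_tool --targets '[{"tx":0.45,"ty":0,"tz":0,"rx":0,"ry":0,"rz":0,"jaw":0},{"tx":0.9,"ty":0,"tz":0,"rx":0,"ry":0,"rz":0,"jaw":0},{"tx":0.9,"ty":0,"tz":-0.2,"rx":0,"ry":0,"rz":0,"jaw":0},{"tx":0.9,"ty":0,"tz":-0.4,"rx":0,"ry":0,"rz":0,"jaw":0},{"tx":0.9,"ty":-0.05,"tz":-0.6,"rx":0,"ry":0,"rz":0,"jaw":0},{"tx":0.9,"ty":-0.1,"tz":-0.78,"rx":0,"ry":0,"rz":0,"jaw":0},{"tx":0.9,"ty":-0.19,"tz":-0.96,"rx":0,"ry":0,"rz":0,"jaw":0},{"tx":0.9,"ty":-0.23,"tz":-1.16,"rx":0,"ry":0,"rz":0,"jaw":0},{"tx":0.9,"ty":-0.235,"tz":-1.36,"rx":0,"ry":0,"rz":0,"jaw":0},{"tx":0.9,"ty":-0.2,"tz":-1.56,"rx":0,"ry":0,"rz":0,"jaw":0},{"tx":0.9,"ty":-0.12,"tz":-1.75,"rx":0,"ry":0,"rz":0,"jaw":0}]'

```text
time: 12.28
eef_pos: [0.5341, -0.0655, 0.2312]
tcp_rot: [1.296, 1.151, -1.296]
wrist_force: [0.1, -1.1, 0.7]
grip_width: 0.0007
```

```bash
python3 - <<'E'
from h import *
where();arc(-1,[.9,.7,.5,.3,.2,.1,0])
E
```

```text
t 12.28 bay [-70.3 -81.7] tipz 40.2 yaw -0.1183 F [ 0.1 -1.1  0.7] grip 0.0007
0.9 (np.float64(-0.06966083519581015), np.float64(-0.08396944377311413), 0.04) t [0.004 0.012 0.046] r [ 0.001 -0.     0.002]
0.7 (np.float64(-0.06399446404744495), np.float64(-0.07555584982091479), 0.04) t [ 0.003  0.125 -0.122] r [ 0.001 -0.     0.002]
0.5 (np.float64(-0.05676951998722351), np.float64(-0.06843570175291919), 0.04) t [ 0.003  0.27  -0.265] r [ 0.001 -0.     0.002]
0.3 (np.float64(-0.048274038735197436), np.float64(-0.06289285740367176), 0.04) t [ 0.003  0.44  -0.376] r [ 0.001 -0.     0.002]
0.2 (np.float64(-0.04365406574032424), np.float64(-0.06078469508509347), 0.04) t [ 0.003  0.532 -0.418] r [ 0.001 -0.     0.002]
0.1 (np.float64(-0.03884670831984364), np.float64(-0.059148292485920156), 0.04) t [ 0.003  0.629 -0.451] r [ 0.001 -0.     0.002]
0 (np.float64(-0.0339), np.float64(-0.057999999999999996), 0.04) t [ 0.003  0.727 -0.473] r [ 0.001 -0.     0.002]
```

servo_tool --targets '[{"tx":0,"ty":0.125,"tz":-0.12,"rx":0,"ry":0,"rz":0,"jaw":0},{"tx":0,"ty":0.27,"tz":-0.26,"rx":0,"ry":0,"rz":0,"jaw":0},{"tx":0,"ty":0.35,"tz":-0.33,"rx":0,"ry":0,"rz":0,"jaw":0},{"tx":0,"ty":0.44,"tz":-0.38,"rx":0,"ry":0,"rz":0,"jaw":0},{"tx":0,"ty":0.53,"tz":-0.42,"rx":0,"ry":0,"rz":0,"jaw":0},{"tx":0,"ty":0.6,"tz":-0.45,"rx":0,"ry":0,"rz":0,"jaw":0},{"tx":0,"ty":0.66,"tz":-0.47,"rx":0,"ry":0,"rz":0,"jaw":0},{"tx":0,"ty":0.7,"tz":-0.47,"rx":0,"ry":0,"rz":0,"jaw":0},{"tx":0,"ty":0.73,"tz":-0.47,"rx":0,"ry":0,"rz":0,"jaw":0},{"tx":0,"ty":0.75,"tz":-0.47,"rx":0,"ry":0,"rz":0,"jaw":0},{"tx":0,"ty":0.75,"tz":-0.47,"rx":0,"ry":0,"rz":0,"jaw":0}]'

```text
time: 13.65
eef_pos: [0.5739, -0.0473, 0.2313]
tcp_rot: [1.296, 1.151, -1.296]
wrist_force: [0.2, 0.1, 0.3]
grip_width: 0.0006
```

servo_tool --targets '[{"tx":0,"ty":0.02,"tz":0,"rx":0,"ry":0,"rz":0,"jaw":0},{"tx":0,"ty":0.03,"tz":0,"rx":0,"ry":0,"rz":0,"jaw":0}]'

```text
time: 13.9
eef_pos: [0.5754, -0.0474, 0.2312]
tcp_rot: [1.296, 1.151, -1.296]
wrist_force: [-1.3, 1.9, 0.4]
grip_width: 0.0005
```

```bash
python3 - <<'E'
from h import *
where()
E
```

```text
t 13.9 bay [-31.4 -58.8] tipz 40.2 yaw -0.1184 F [-1.3  1.9  0.4] grip 0.0005
```

servo_tool --targets '[{"tx":0,"ty":-0.5,"tz":0,"rx":0,"ry":0,"rz":0,"jaw":0},{"tx":-0.4,"ty":-1,"tz":0,"rx":0,"ry":0,"rz":0,"jaw":0},{"tx":-1.3,"ty":-1,"tz":0.8,"rx":0,"ry":0,"rz":0,"jaw":0},{"tx":-1.5,"ty":-1,"tz":1.9,"rx":0,"ry":0,"rz":0,"jaw":0},{"tx":-1.5,"ty":-1,"tz":3,"rx":0,"ry":0,"rz":0,"jaw":0},{"tx":-1.5,"ty":-1,"tz":3.2,"rx":0,"ry":0,"rz":0,"jaw":0},{"tx":-1.5,"ty":-1,"tz":3.2,"rx":0,"ry":0,"rz":0,"jaw":0}]'

```text
time: 14.78
eef_pos: [0.5067, -0.2007, 0.3061]
tcp_rot: [1.297, 1.15, -1.297]
wrist_force: [0.9, -0.1, -0.1]
grip_width: 0.0003
```

```bash
cat > meas.py <<'E'
from h import *
import sys
p,d=get_image("top");c=calibration("top")
x0,y0,w_,h_=225,170,120,75
hsv=cv2.cvtColor(p,cv2.COLOR_RGB2HSV)
for n,px,py,sg in(("L",243.2,200.8,1),("R",323.4,211.8,-1)):
    P=p.astype(int); yy,xx=np.mgrid[:420,:560]
    m=((P[...,0]-P[...,2]>.48*P[...,0])&(np.hypot(xx-px,yy-py)<36)&(P[...,0]>70)&(P[...,0]-P[...,1]>.28*P[...,0])).astype(np.uint8)
    k,lab,st,ce=cv2.connectedComponentsWithStats(m);i=1+np.argmax(st[1:,4])
    pts=np.array([onplane(c,u,v,.055)[:2] for v,u in np.argwhere(lab==i)])
    b=np.array([bay(q,O,YAW) for q in pts]);q=b-b.mean(0)
    u,s,vt=np.linalg.svd(q,full_matrices=False);v=vt[0]; v=v*(-np.sign(v[1])*sg)
    print(n,len(b),"centroid",b.mean(0)*1e3,"ext",np.ptp(q@v)*1e3,np.ptp(q@vt[1])*1e3,"ang",np.arctan2(-v[0],-sg*v[1]),
      "ang by centroid", np.arctan2(-(b.mean(0)[0]+.0125),sg*(.092-sg*b.mean(0)[1])*1))
cv2.imwrite(sys.argv[1],cv2.resize(p[y0:y0+h_,x0:x0+w_,::-1],None,fx=6,fy=6,interpolation=cv2.INTER_CUBIC))
where()
E
python3 meas.py pics/crop4.png
```

```text
L 112 centroid [-15.01392259  59.46231031] ext 50.91924509369182 12.545077683597215 ang 0.06460862125926023 ang by centroid 0.07710867789997662
R 109 centroid [-13.23006032 -59.60508155] ext 51.01952634528886 12.49643500303723 ang -0.013376020412894237 ang by centroid 3.1190602072638383
t 14.82 bay [ -81.6 -218.4] tipz 115.1 yaw -0.1187 F [-0.5 -0.5  0.4] grip 0.0007
```

View pics/crop4.png

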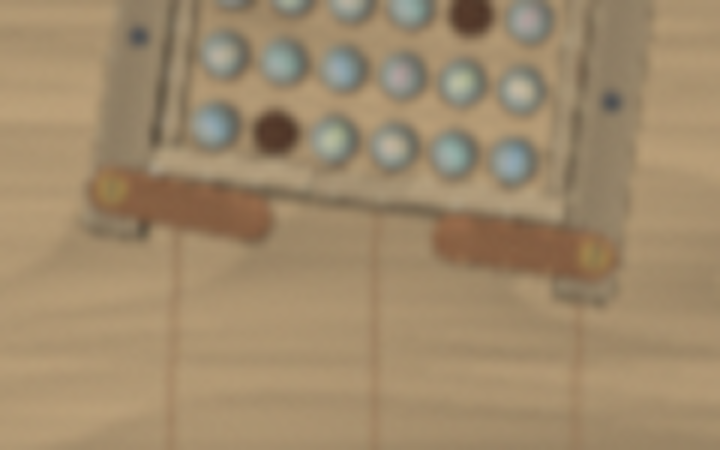

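The right arm measures about square (-0.01). The left measures about 0.065 open, with its tip at (270,220), so I'll nudge it about 3 mm further.

```bash
python3 - <<'E'
from h import *
go(-.08,.056,.115);go(-.08,.056,.04);go(-.0312,.056,.04)
E
```

```text
(-0.08, 0.056, 0.115) t [ 2.000e-03  2.900e-02 -5.488e+00] r [-0.001 -0.001  0.002]
(-0.08, 0.056, 0.04) t [ 1.502  0.029 -5.488] r [-0.001 -0.001  0.002]
(-0.0312, 0.056, 0.04) t [ 1.502  1.005 -5.488] r [-0.001 -0.001  0.002]
```

servo_tool --targets '[{"tx":0,"ty":0,"tz":-1.2,"rx":0,"ry":0,"rz":0,"jaw":0},{"tx":0,"ty":0,"tz":-2.4,"rx":0,"ry":0,"rz":0,"jaw":0},{"tx":0,"ty":0,"tz":-3.6,"rx":0,"ry":0,"rz":0,"jaw":0},{"tx":0,"ty":0,"tz":-4.8,"rx":0,"ry":0,"rz":0,"jaw":0},{"tx":0.4,"ty":0,"tz":-5.49,"rx":0,"ry":0,"rz":0,"jaw":0},{"tx":1.2,"ty":0,"tz":-5.49,"rx":0,"ry":0,"rz":0,"jaw":0},{"tx":1.5,"ty":0.1,"tz":-5.49,"rx":0,"ry":0,"rz":0,"jaw":0},{"tx":1.5,"ty":0.4,"tz":-5.49,"rx":0,"ry":0,"rz":0,"jaw":0},{"tx":1.5,"ty":0.7,"tz":-5.49,"rx":0,"ry":0,"rz":0,"jaw":0},{"tx":1.5,"ty":0.85,"tz":-5.49,"rx":0,"ry":0,"rz":0,"jaw":0}]'

```text
time: 16.08
eef_pos: [0.5832, 0.0667, 0.2325]
tcp_rot: [1.298, 1.149, -1.295]
wrist_force: [-0.0, 0.1, 0.5]
grip_width: 0.0003
```

```bash
python3 - <<'E'
from h import *
where();go(-.0312,.056,.04)
E
```

```text
t 16.07 bay [-36.7  55.5] tipz 41.5 yaw -0.1192 F [-0.   0.1  0.5] grip 0.0003
(-0.0312, 0.056, 0.04) t [ 0.03   0.118 -0.012] r [-0.004 -0.003 -0.013]
```

servo_tool --targets '[{"tx":0,"ty":0.03,"tz":0,"rx":0,"ry":0,"rz":0,"jaw":0},{"tx":0,"ty":0.06,"tz":0,"rx":0,"ry":0,"rz":0,"jaw":0},{"tx":0,"ty":0.08,"tz":0,"rx":0,"ry":0,"rz":0,"jaw":0},{"tx":0,"ty":0.08,"tz":0,"rx":0,"ry":0,"rz":0,"jaw":0}]'

```text
time: 16.58
eef_pos: [0.5853, 0.0667, 0.2313]
tcp_rot: [1.296, 1.151, -1.296]
wrist_force: [-0.6, -0.0, -1.0]
grip_width: 0.0005
```

```bash
python3 - <<'E'
from h import *
where();go(-.0312,.056,.04)
E
```

```text
t 16.57 bay [-35.   55.6] tipz 40.3 yaw -0.1184 F [-0.6 -0.  -1. ] grip 0.0005
(-0.0312, 0.056, 0.04) t [ 0.006  0.077 -0.007] r [0.001 0.    0.   ]
```

servo_tool --targets '[{"tx":0,"ty":0.03,"tz":0,"rx":0,"ry":0,"rz":0,"jaw":0},{"tx":0,"ty":0.055,"tz":0,"rx":0,"ry":0,"rz":0,"jaw":0},{"tx":0,"ty":0.08,"tz":0,"rx":0,"ry":0,"rz":0,"jaw":0},{"tx":0,"ty":0.08,"tz":0,"rx":0,"ry":0,"rz":0,"jaw":0}]'

```text
time: 17.08
eef_pos: [0.5893, 0.0662, 0.2311]
tcp_rot: [1.296, 1.151, -1.296]
wrist_force: [-1.2, -1.7, 0.4]
grip_width: 0.0003
```

```bash
python3 - <<'E'
from h import *
where()
E
```

```text
t 17.07 bay [-31.   55.6] tipz 40.1 yaw -0.1184 F [-1.2 -1.7  0.4] grip 0.0003
```

servo_tool --targets '[{"tx":0,"ty":-0.5,"tz":0,"rx":0,"ry":0,"rz":0,"jaw":0},{"tx":-0.4,"ty":-1,"tz":0,"rx":0,"ry":0,"rz":0,"jaw":0},{"tx":-1.3,"ty":-1,"tz":0.8,"rx":0,"ry":0,"rz":0,"jaw":0},{"tx":-2,"ty":-1,"tz":1.8,"rx":0,"ry":0,"rz":0,"jaw":0},{"tx":-2,"ty":-1,"tz":3,"rx":0,"ry":0,"rz":0,"jaw":0},{"tx":-2,"ty":-1,"tz":4.2,"rx":0,"ry":0,"rz":0,"jaw":0},{"tx":-2,"ty":-1,"tz":5.4,"rx":0,"ry":0,"rz":0,"jaw":0},{"tx":-2,"ty":-1,"tz":5.4,"rx":0,"ry":0,"rz":0,"jaw":0},{"tx":-2,"ty":-1,"tz":5.4,"rx":0,"ry":0,"rz":0,"jaw":0}]'

```text
time: 18.2
eef_pos: [0.5078, -0.1958, 0.3312]
tcp_rot: [1.297, 1.151, -1.296]
wrist_force: [-0.1, -0.1, 0.5]
grip_width: 0.0007
```

```bash
python3 meas.py pics/crop5.png; python3 - <<'E'
import cv2
from h import *
p,_=get_image("top");cv2.imwrite("pics/top9.png",cv2.resize(p[50:350,100:460,::-1],None,fx=2,fy=2,interpolation=cv2.INTER_CUBIC))
E
```

```text
L 111 centroid [-13.07761865  59.58890484] ext 50.25903011451331 12.754132769815344 ang -0.010838296721395127 ang by centroid 0.017819746857752543
R 112 centroid [-13.16962706 -59.93325684] ext 51.38359425064207 12.307512821471759 ang -0.01814013644940098 ang by centroid 3.120713397352987
t 18.25 bay [ -80.9 -213.6] tipz 140.2 yaw -0.1179 F [ 0.2  0.4 -0.4] grip 0.0005
```

View pics/crop5.png

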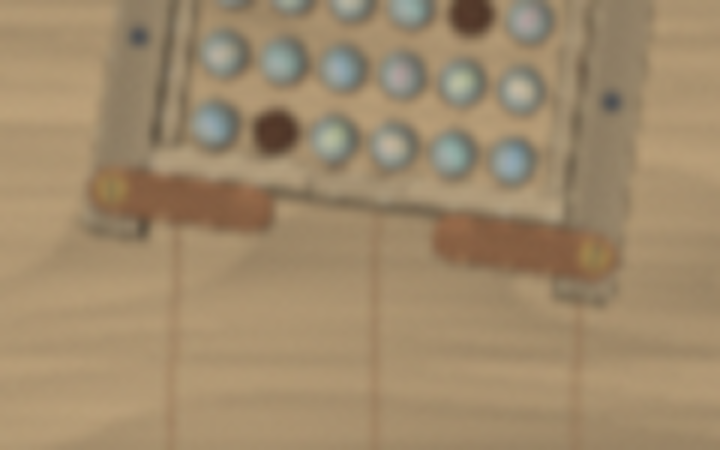

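View pics/top9.png

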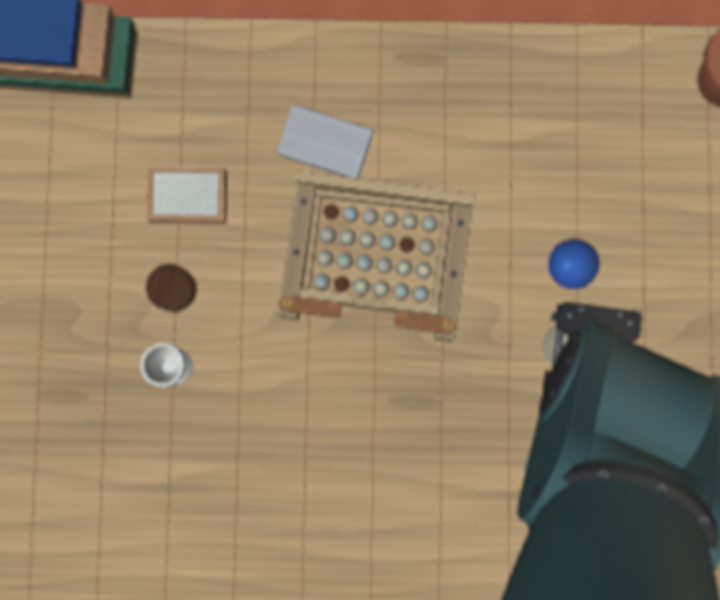

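In both pictures the two arms lie along the tray front and the tray sits against the back board. All the bystanders in view are where they started; the jar and case are hidden under the raised arm. I'm handing in.

```bash
python3 -c "
from h import *
where();print(sign_off())"
```

```text
t 18.3 bay [ -80.9 -213.3] tipz 140.2 yaw -0.1173 F [0.2 0.9 0.5] grip 0.0004
the job is handed in; nothing more can be done
None
```

I pushed the tray home with the closed fingertips and then turned both buttons across its front. The job was handed in at 18.3 s, with the arm raised clear.

- **Tray:** it slid at about 3–4 N. The force then climbed to about 14 N with almost no further movement. The top view shows its rear wall parallel to and against the back board.
- **Buttons:** the left one was about 0.065 rad short of square after its first push, so I went back and nudged it. In the last top view the left measures about -0.01 rad and the right about -0.02 rad. A rougher check, from the arm's centroid, put the left at +0.02 rad.
- **Other items:** the ball, egg cup, yo-yo, tin and card box looked unmoved in the last picture. The arm hid the jar and the jacks case in that view, so I did not check them again. The gripper stayed above both while it was near them, and no unexpected force showed in the readings.

The first move call was refused because its rows lacked some keys; nothing moved.

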